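# Put the dried hand stamps away in reverse order

### The job

The four hand stamps on the cork pads of the drying rack are dry: move them into the dark storage rack, one in each pocket, in reverse order counted from the white china knob at the end of each rack. So the stamp nearest the knob of the drying rack goes into the pocket farthest from the knob of the storage rack, the next one into the next pocket, and the one farthest from the knob into the pocket nearest the knob. Do not drop or tip a stamp on the way, and leave each standing upright, flat on the felt floor of its pocket.

Things in the scene. Friction and masses are not known exactly. Their poses are not given: they have to be found in the camera images.
- drying_rack: Fixed mid-brown board 82 (x) x 222 (y) x 8 mm with 4 cork pads in a row along y, a wire rail (top 19 mm above table) on each long side and, at its +y end, a 16 mm high block with a white china knob (26 mm wide, top at 36 mm, centre y = +119 mm). Origin: row centre on the table, z up. Pad centres: x = 0, y = -78, -26, +26, +78 mm. Any yaw, left or right of the robot.
- storage_rack: Fixed dark wooden tray 72 (x) x 214 (y) mm, 4 grey-felt pockets in a row along y; at its +y end a block with a white china knob (top 38 mm above table, centre y = +119 mm). Origin: row centre on the table, z up. Pocket centres: x = 0, y = -78, -26, +26, +78 mm; pockets 60 (x) x 46 (y) mm, floor 8 mm, wall tops 18 mm above table, walls 6 mm thick. Any yaw, on the other side.
- stamp_1: Loose hand stamp, light oak, 40 to 85 g: foot 29 (x) x 43 (y) x 19 mm, neck 18 mm thick, round handle 28 mm thick, 40 to 75 mm above its underside. Origin: centre of the underside, z up. Starts upright on pad_1, underside 12 mm above table, long side across the row; neighbours 52 mm away, so grip the handle across the row. All four are alike in shape: its start place decides its pocket.
- stamp_2: Loose hand stamp, light oak, 40 to 85 g: foot 29 (x) x 43 (y) x 19 mm, neck 18 mm thick, round handle 28 mm thick, 40 to 75 mm above its underside. Origin: centre of the underside, z up. Starts upright on pad_2, underside 12 mm above table, long side across the row; neighbours 52 mm away, so grip the handle across the row. All four are alike in shape: its start place decides its pocket.
- stamp_3: Loose hand stamp, dark walnut, 40 to 85 g: foot 29 (x) x 43 (y) x 19 mm, neck 18 mm thick, round handle 28 mm thick, 40 to 75 mm above its underside. Origin: centre of the underside, z up. Starts upright on pad_3, underside 12 mm above table, long side across the row; neighbours 52 mm away, so grip the handle across the row. All four are alike in shape: its start place decides its pocket.
- stamp_4: Loose hand stamp, dark walnut, 40 to 85 g: foot 29 (x) x 43 (y) x 19 mm, neck 18 mm thick, round handle 28 mm thick, 40 to 75 mm above its underside. Origin: centre of the underside, z up. Starts upright on pad_4, underside 12 mm above table, long side across the row; neighbours 52 mm away, so grip the handle across the row. All four are alike in shape: its start place decides its pocket.
- pad_1: Cork pad 60 x 44 x 4 mm, fixed on the drying rack, on which stamp_1 stands at the start; it stays and so marks where stamp_1 came from. Origin: centre of its underside, 8 mm above the table; axes as the drying rack's. Which of the four places it has changes from start to start.
- pad_2: Cork pad 60 x 44 x 4 mm, fixed on the drying rack, on which stamp_2 stands at the start; it stays and so marks where stamp_2 came from. Origin: centre of its underside, 8 mm above the table; axes as the drying rack's. Which of the four places it has changes from start to start.
- pad_3: Cork pad 60 x 44 x 4 mm, fixed on the drying rack, on which stamp_3 stands at the start; it stays and so marks where stamp_3 came from. Origin: centre of its underside, 8 mm above the table; axes as the drying rack's. Which of the four places it has changes from start to start.
- pad_4: Cork pad 60 x 44 x 4 mm, fixed on the drying rack, on which stamp_4 stands at the start; it stays and so marks where stamp_4 came from. Origin: centre of its underside, 8 mm above the table; axes as the drying rack's. Which of the four places it has changes from start to start.
There are look-alikes about, which are no part of the job. Leave any turquoise look-alike of the stamp_1 alone. Leave any yellow look-alike of the stamp_3 alone.

How it is judged:
By the outcome, as a careful person would: the job done as asked, in the order asked, and still so for the second after the job is handed in, with the robot touching nothing.
It also fails if it takes over 107 s, if anything falls off the work surface, if the arm or the gripper's body presses on something with over 40 N, if the wrist force passes 120 N, or if a joint passes its speed limit or range.

### The arm

A 6-joint arm with a two-finger parallel gripper is mounted at the origin on a cart in front of the work surface, level with it; the furniture and walls round the work are solid. World frame = base frame: x ahead of the robot, y to its left, z up, the work surface at z = 0. Lengths are in m, angles in rad, forces in N, time in s.
With the tool pointing down it reaches from about 0.35 to 0.975 m from the base axis. Payload 4.9 kg.
Tool frame: the origin (TCP) lies on the centre line of the jaws, within the pads' length; the fingertips stand manip.tip_reach ahead of it and the grasp point (between the pads) is the TCP (manip.tip_reach is the distance from the TCP to the fingertips, in m); z points along the fingers, y is the line along which they close (so a half turn about z gives the same grasp; the last joint's range is limited). The gripper opens to 85 mm and grips with 20 to 120 N. Pads are 22 mm wide; open, the fingers measure 114 mm over their backs; the gripper's body (76 mm by 85 mm) begins 54 mm behind the grasp point. The pads swing forward as they close: fully open they stand 13 mm farther back than shut.
Start: joints at [-1.363, 0.053, 1.613, -0, 1.476, -0.119], TCP at [0.201, -0.592, 0.25] pointing down, gripper open.
Joint ranges: [-3.01, 3.01], [-1.01, 2.22], [0.06, 2.58], [-1.02, 4.17], [0.09, 2.62], [-3.14, 3.14]. Speed limits (rad/s): [2.57, 2.57, 3.14, 3.14, 3.14, 3.14].

### API

Orientations are given as a unit quaternion [w, x, y, z].
In Python, from plant import manip gives the robot as it stands. The module is installed in compiled form; this text tells all that it offers.
- The arm moves only by the tool move_arm, never from a script. Its argument "rows" is a list of rows, each a list of 7 numbers: the shift along the tool's x, y, z in cm, then the turn, a rotation vector about the tool's x, y, z in degrees, then the opening, from -1 (shut) to 1 (fully open). In form: [[tx, ty, tz, ax, ay, az, jaw], ...]. A call has 1 to 20 rows; each row shifts and turns the commanded pose from where the row before left it, along the tool's axes as they then stand; what a row does not reach is not made up. A row lasts 1/12 s, in which the tool goes at most 41.7 mm and 7.16 degrees, less where a joint would pass 70% of its speed; a pose out of reach is approached as far as the arm can. A call is refused whole if a number of a shift passes 4.17 or a number of a turn 7.16, either way. A call with a gripper value outside its range is refused whole. The fingers move at their own pace and stop on an object; the grip force is fixed at half the most. Time passes only in rows, so rows that do not move let the fingers close. It gives the time, the measured TCP pose, the force, the opening and the grip force at its end, in the units of the state.
- manip.state(): the state, without advancing time (a new reading comes with each control period).
- manip.grab_frame(name): name is "side" or "top"; returns a dict with "img" (384x512x3 uint8, blue, green, red), "mtx" (3x3 intrinsics, pixels), "k1" (the pictures are not rectified: a ray, as slopes to the right and down, at radius r is drawn at 1 + k1 r^2 times it, then the intrinsics apply), "R" (3x3) and "t" (3): a world point X has camera coordinates R X + t. Camera axes: x right, y down, z forward; pixel columns grow to the right and rows downward; lengths in m; the calibration is good to about 2 mm. A picture is of the moment at which its call begins. There is no depth.
- manip.job_done(): hands the job in; it is judged then, once.
The state is a dict: "time": time; "joint_pos": joint angles; "joint_vel": joint speeds; "joint_efforts": joint torques, N m; "tool_pos": TCP position; "tool_rot": TCP orientation; "contact_force": force on the tool from outside, world axes, zero at the start; "ft_torque": the same for the moment, N m; "gripper_width": opening from 0.0 (shut) to 1.0 (fully open); "grasp_force": force on a finger pad.
Only numpy, scipy, OpenCV 4.12 (cv2) and the standard library are available. Lean on these libraries where they do the work, as an engineer would, in place of code of your own. Each camera call takes 0.05 s, during which the arm holds its last target. There are 200 camera calls.

## Working session

There is one attempt and no reset: what is moved stays moved. The work goes in short steps, Python scripts to look and compute and a tool call to move; the robot and the scene stay as the last step left them, time stands still between calls to the robot, and variables do not carry over. Pictures are saved under pics/ and viewed, at most 14 in all, crops included, and the job is handed in when it is done.

Besides the shell and the picture viewer there is one more tool, called after ">>>" by a JSON object that holds its "api" and its "payload". move_arm: Moves the arm, as the interface text tells. Its arguments: {"type":"object","properties":{"rows":{"type":"array","items":{"type":"array","items":{"type":"number"}}}},"required":["rows"]}

```bash
mkdir -p pics; python3 - <<'E'
from plant import manip
import cv2,pickle
for n in("top","side"):
    f=manip.grab_frame(n); cv2.imwrite(f"pics/{n}0.png",f["img"]); pickle.dump(f,open(f"{n}0.pkl","wb")); print(n,f["mtx"].tolist(),f["k1"],f["R"].round(3).tolist(),f["t"])
print(manip.state(),manip.tip_reach)
E
```

```text
top [[363.25820330367844, 0.0, 259.92771358178896], [0.0, 363.25820330367844, 192.33519741335883], [0.0, 0.0, 1.0]] -0.06535832832881919 [[0.021, -1.0, -0.003], [-0.975, -0.02, -0.22], [0.22, 0.007, -0.975]] [-0.01820819  0.51585097  0.82595877]
side [[486.29063779002576, 0.0, 260.00329830880395], [0.0, 486.29063779002576, 197.1652479672783], [0.0, 0.0, 1.0]] 0.07036981441039157 [[-0.985, -0.174, -0.007], [-0.088, 0.531, -0.843], [0.15, -0.829, -0.538]] [0.48139831 0.06998146 1.34866972]
{'time': 0.1, 'joint_pos': array([-1.36299870e+00,  5.33253815e-02,  1.61416704e+00,  3.68522235e-05,
        1.47600513e+00, -1.19012824e-01]), 'joint_vel': array([-1.31269390e-03, -2.50225400e-03, -2.08281075e-03, -4.28016627e-04,
       -7.08651767e-05, -6.71452247e-04]), 'joint_efforts': array([ 1.27515568e-04, -3.94899738e+01, -3.71363139e+01, -1.80286415e-04,
        3.88847271e-03, -1.30332660e-05]), 'tool_pos': array([ 0.20053125, -0.59139404,  0.24915833]), 'tool_rot': array([-9.52320960e-04,  9.86678885e-01,  1.62677198e-01, -2.39437996e-05]), 'contact_force': array([-0.27974883,  0.30869907,  0.12192154]), 'ft_torque': array([-0.01809701,  0.07146686,  0.02337716]), 'grasp_force': 0.0, 'gripper_width': 1.0019961233187247} 0.019
```

View pics/top0.png

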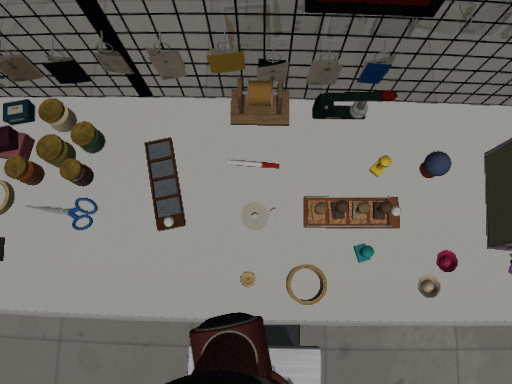

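View pics/side0.png

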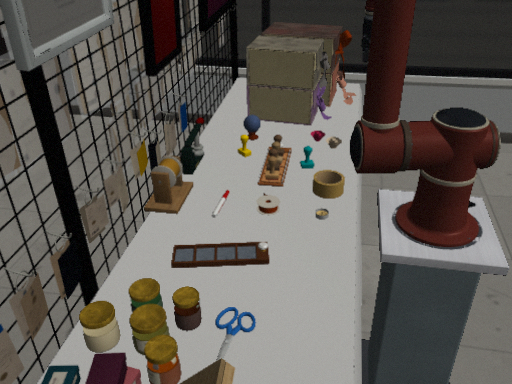

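The top view shows the storage rack at left, with its knob near (168,222). The drying rack is at right, with its knob near (396,211) and stamps near (321,209), (340,208), (360,209) and (382,209). The look-alikes are turquoise (364,253) and yellow (381,165), both off the rack. I'll measure next and check one close crop.

```bash
cat > h.py <<'E'
import numpy as np,cv2,pickle
def ray(f,uv):
    K=f["mtx"]; d=np.array([(uv[0]-K[0,2])/K[0,0],(uv[1]-K[1,2])/K[1,1]]); s=d.copy()
    for _ in range(20): s=d/(1+f["k1"]*(s@s))
    R=f["R"]; return -R.T@f["t"], R.T@np.r_[s,1]
def onz(f,uv,z):
    c,d=ray(f,uv); return c+d*(z-c[2])/d[2]
def proj(f,X):
    c=f["R"]@X+f["t"]; s=c[:2]/c[2]; s=s*(1+f["k1"]*(s@s)); K=f["mtx"]; return s*[K[0,0],K[1,1]]+[K[0,2],K[1,2]]
E
python3 - <<'E'
from h import *
f=pickle.load(open("top0.pkl","rb")); im=f["img"]
a=cv2.resize(im[190:235,295:410],None,fx=6.9,fy=6.5,interpolation=cv2.INTER_CUBIC)
b=cv2.resize(im[130:240,140:195],None,fx=2.6,fy=2.6,interpolation=cv2.INTER_CUBIC)
c=np.zeros((590,793,3),np.uint8);c[:a.shape[0],:a.shape[1]]=a
c[300:586,:143]=b
s=pickle.load(open("side0.pkl","rb"))["img"]
d=cv2.resize(s[130:190,245:310],None,fx=4.7,fy=4.7,interpolation=cv2.INTER_CUBIC); c[300:300+d.shape[0],160:160+d.shape[1]]=d
e=cv2.resize(s[235:275,165:275],None,fx=3,fy=3,interpolation=cv2.INTER_CUBIC); c[300:300+e.shape[0],460:460+e.shape[1]]=e
cv2.imwrite("pics/crop0.png",c)
h=cv2.cvtColor(im,cv2.COLOR_BGR2HSV)
# racks: brown outlines
for nm,(x0,x1,y0,y1) in dict(dry=(295,410,190,235),sto=(140,195,130,240)).items():
    w=h[y0:y1,x0:x1]; 
    m=((w[...,1]>70)|(w[...,2]<110)).astype(np.uint8)*255
    cs,_=cv2.findContours(m,0,2); k=max(cs,key=cv2.contourArea)
    r=cv2.minAreaRect(k); bp=cv2.boxPoints(r)+[x0,y0]; print(nm,r,bp.tolist())
    for z in(.0,.008,.018):print(z,[onz(f,p,z)[:2].round(3).tolist() for p in bp])
    wm=((w[...,1]<40)&(w[...,2]>175)).astype(np.uint8)
    n,l,st,ce=cv2.connectedComponentsWithStats(wm)
    print([(st[i].tolist(),(ce[i]+[x0,y0]).round(1).tolist()) for i in range(1,n)])
E
```

```text
Traceback (most recent call last):
ValueError: could not broadcast input array from shape (292,794,3) into shape (292,793,3)
```

```bash
python3 - <<'E'
from h import *
f=pickle.load(open("top0.pkl","rb")); im=f["img"]
a=cv2.resize(im[190:235,295:410],(793,292),interpolation=cv2.INTER_CUBIC)
b=cv2.resize(im[130:240,140:195],(143,286),interpolation=cv2.INTER_CUBIC)
c=np.zeros((590,793,3),np.uint8);c[:292]=a
c[300:586,:143]=b
s=pickle.load(open("side0.pkl","rb"))["img"]
c[300:580,160:460]=cv2.resize(s[130:190,245:310],(300,280),interpolation=cv2.INTER_CUBIC)
c[300:420,462:792]=cv2.resize(s[235:275,165:275],(330,120),interpolation=cv2.INTER_CUBIC)
cv2.imwrite("pics/crop0.png",c)
h=cv2.cvtColor(im,cv2.COLOR_BGR2HSV)
for nm,(x0,x1,y0,y1) in dict(dry=(295,410,190,235),sto=(140,195,130,240)).items():
    w=h[y0:y1,x0:x1]; 
    m=((w[...,1]>70)|(w[...,2]<110)).astype(np.uint8)*255
    cs,_=cv2.findContours(m,0,2); k=max(cs,key=cv2.contourArea)
    r=cv2.minAreaRect(k); bp=cv2.boxPoints(r)+[x0,y0]; print(nm,r,bp.tolist())
    for z in(.0,.008,.018):print(z,[onz(f,p,z)[:2].round(3).tolist() for p in bp])
    wm=((w[...,1]<40)&(w[...,2]>175)).astype(np.uint8)
    n,l,st,ce=cv2.connectedComponentsWithStats(wm)
    print([(st[i].tolist(),(ce[i]+[x0,y0]).round(1).tolist()) for i in range(1,n)])
E
```

```text
dry ((55.99999237060547, 21.499998092651367), (95.99998474121094, 30.999996185302734), -0.0) [[303.0, 226.99999618530273], [303.0, 196.0], [398.99998474121094, 196.0], [398.99998474121094, 226.99999618530273]]
0.0 [[0.441, -0.119], [0.522, -0.119], [0.527, -0.37], [0.445, -0.365]]
0.008 [[0.44, -0.118], [0.52, -0.118], [0.525, -0.367], [0.444, -0.362]]
0.018 [[0.439, -0.117], [0.518, -0.117], [0.523, -0.363], [0.443, -0.359]]
[([100, 24, 1, 1, 1], [395.0, 214.0])]
sto ((24.121618270874023, 53.72972869873047), (90.91263580322266, 29.591819763183594), 80.53767395019531) [[142.05404663085938, 141.32432556152344], [171.24323654174805, 136.45945739746094], [186.18918991088867, 226.1351318359375], [157.0, 231.0]]
0.0 [[0.664, 0.315], [0.679, 0.236], [0.437, 0.179], [0.423, 0.253]]
0.008 [[0.661, 0.312], [0.676, 0.234], [0.436, 0.177], [0.422, 0.251]]
0.018 [[0.657, 0.308], [0.672, 0.231], [0.435, 0.175], [0.421, 0.248]]
[]
```

View pics/crop0.png

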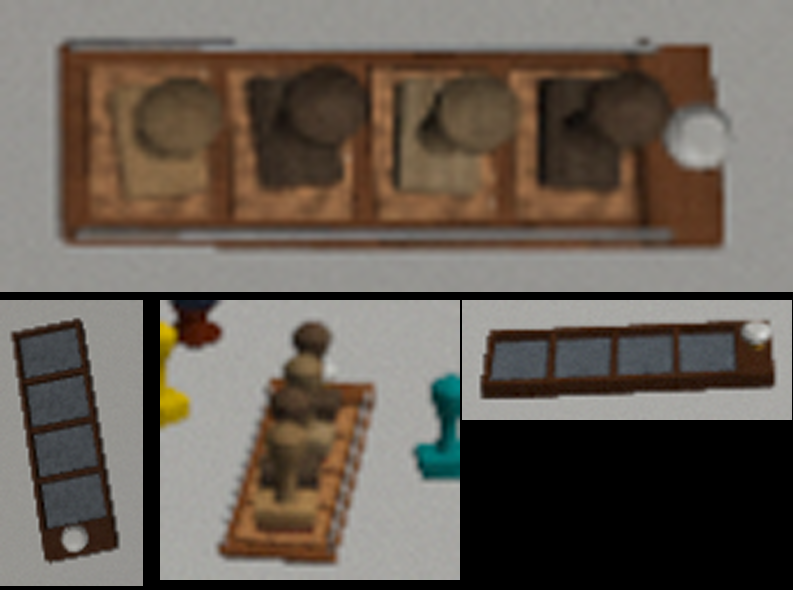

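The crop shows four rack stamps, counted from the knob: walnut, oak, walnut, oak. The turquoise and yellow ones are off the rack and stay put. The storage pockets are empty. Next I'll measure the stamp handles, pads and felts precisely.

```bash
python3 - <<'E'
from h import *
f=pickle.load(open("top0.pkl","rb")); im=f["img"]; print("cam",ray(f,(0,0))[0])
# felt: low saturation, dark
h=cv2.cvtColor(im,cv2.COLOR_BGR2HSV)
w=im[130:240,140:195].astype(int); m=((w[...,0]-w[...,2]>0)&(w.sum(2)<330)).astype(np.uint8)
m=cv2.morphologyEx(m,cv2.MORPH_OPEN,np.ones((3,3)))
n,l,st,ce=cv2.connectedComponentsWithStats(m)
P=[]
for i in range(1,n):
    if st[i,4]>100:
        c,s,a=cv2.minAreaRect(np.argwhere(l==i)[:,::-1].astype(np.float32)); 
        p=onz(f,ce[i]+[140,130],.013); P.append(p); print("felt",st[i].tolist(),(ce[i]+[140,130]).round(1),p.round(4))
P=np.array(P); print("gaps",np.linalg.norm(np.diff(P,axis=0),axis=1),"mean",P.mean(0),"dir",P[0]-P[-1])
print("knob sto",onz(f,(140+75/2.6,130+239/2.6),.03))
# drying: hand-read crop features
g=lambda u,v:(295+u/6.896,190+v/6.489)
for u,v in((180,117),(327,105),(478,113),(629,110)): print("handle",onz(f,g(u,v),.0695).round(4))
print("foot corners z=.031",[onz(f,g(*p),.031)[:2].round(4).tolist() for p in((112,83),(122,197),(210,195),(397,80),(395,192),(484,190),(540,78),(540,187),(620,190),(248,80),(260,188),(345,186))])
print("pads z=.012 outer corners",[onz(f,g(*p),.012)[:2].round(4).tolist() for p in((88,65),(88,222),(210,222),(228,68),(230,222),(360,222),(372,66),(374,222),(498,222),(510,70),(515,222),(640,222))])
print("knob",onz(f,g(697,137),.03))
s=pickle.load(open("side0.pkl","rb"))
for u,v in((286,433),(294,403),(304,372),(311,338)):
    px=(245+u/4.615-160/4.615,130+(v-300)/4.667); print("side handle",onz(s,px,.0695).round(4))
E
```

```text
cam [ 0.32174706 -0.01407294  0.91919663]
felt [8, 12, 23, 17, 317] [158.9 150. ] [0.6354 0.2622 0.013 ]
felt [11, 30, 23, 18, 330] [161.7 168.5] [0.5847 0.2505 0.013 ]
felt [14, 48, 23, 19, 344] [164.8 187.4] [0.5341 0.2383 0.013 ]
felt [17, 68, 23, 19, 359] [167.8 207. ] [0.4832 0.2266 0.013 ]
gaps [0.0520006  0.05206832 0.05223176] mean [0.55935807 0.24436634 0.013     ] dir [0.1522002  0.03555815 0.        ]
knob sto [0.44263356 0.21658892 0.03      ]
handle [ 0.4781 -0.154   0.0695]
handle [ 0.4835 -0.205   0.0695]
handle [ 0.4815 -0.2576  0.0695]
handle [ 0.4837 -0.3106  0.0695]
foot corners z=.031 [[0.498, -0.1359], [0.4539, -0.139], [0.4552, -0.1706], [0.5012, -0.2395], [0.4576, -0.2373], [0.4589, -0.2696], [0.503, -0.292], [0.4604, -0.29], [0.4598, -0.3191], [0.5001, -0.1852], [0.4582, -0.1887], [0.4596, -0.2193]]
pads z=.012 outer corners [[0.5088, -0.1296], [0.4467, -0.1292], [0.4475, -0.1738], [0.5086, -0.1816], [0.4476, -0.1811], [0.4485, -0.2288], [0.5104, -0.2352], [0.4486, -0.234], [0.4494, -0.2797], [0.5098, -0.2868], [0.4495, -0.286], [0.4503, -0.3324]]
knob [ 0.48105036 -0.34889744  0.03      ]
side handle [ 0.4793 -0.1705  0.0695]
side handle [ 0.4805 -0.2146  0.0695]
side handle [ 0.4806 -0.2626  0.0695]
side handle [ 0.4836 -0.3177  0.0695]
```

Everything checks against the given sizes: pocket spacing is 52 mm, the knobs sit 119 mm from the row centres, and the handles are about 52 mm apart. First I'll turn the tool, then go over the knob-end stamp.

>>> {"api": "move_arm", "payload": {"rows": [[0,0,0,0,0,-7.1,1],[0,0,0,0,0,-7.1,1],[0,0,0,0,0,-7.1,1],[0,0,0,0,0,-7.1,1],[0,0,0,0,0,-7.1,1],[0,0,0,0,0,-7.1,1],[0,0,0,0,0,-7.1,1],[0,0,0,0,0,-7.1,1],[0,0,0,0,0,-7.1,1],[0,0,0,0,0,-7.1,1]]}}

```text
time: 0.93
tool_pos: [0.2006, -0.5916, 0.2495]
tool_rot: [-0.001, 0.707, 0.708, 0.0]
contact_force: [-0.9, 0.5, -0.2]
gripper_width: 0.999
grasp_force: 0.0
```

>>> {"api": "move_arm", "payload": {"rows": [[2.5,2.5,0,0,0,0,1],[2.5,2.5,0,0,0,0,1],[2.5,2.5,0,0,0,0,1],[2.5,2.5,0,0,0,0,1],[2.5,2.5,0,0,0,0,1],[2.5,2.5,0,0,0,0,1],[2.5,2.5,0,0,0,0,1],[2.5,2.5,0,0,0,0,1],[2.5,2.5,0,0,0,0,1],[2.5,2.5,0,0,0,0,1],[2.5,2.5,0,0,0,0,1],[0,0,0,0,0,0,1],[0,0,0,0,0,0,1],[0,0,0,0,0,0,1]]}}

```text
time: 2.1
tool_pos: [0.4766, -0.3183, 0.2498]
tool_rot: [-0.0, 0.709, 0.706, -0.0]
contact_force: [0.1, -0.5, 0.6]
gripper_width: 1.001
grasp_force: 0.0
```

```bash
cat > go.py <<'E'
import sys,numpy as np
from plant import manip
from scipy.spatial.transform import Rotation as Ro
# usage: go.py x y z a : remaining move in tool axes (cm) and turn about tool z (deg)
x,y,z,a=map(float,sys.argv[1:5]); s=manip.state(); R=Ro.from_quat(np.r_[s["tool_rot"][1:],s["tool_rot"][0]])
t=np.deg2rad(a); T=Ro.from_matrix(np.array([[np.cos(t),np.sin(t),0],[np.sin(t),-np.cos(t),0],[0,0,-1]]))
d=np.array([x,y,z])-s["tool_pos"]
print("now",s["tool_pos"].round(4),"t",s["time"],"w",round(s["gripper_width"],3),"g",round(s["grasp_force"],1),"F",s["contact_force"].round(1))
print("turn",(R.inv()*T).as_rotvec(degrees=True).round(2),"shift now-axes",(R.inv().apply(d)*100).round(2),"after-turn axes",(T.inv().apply(d)*100).round(2))
E
python3 go.py .4837 -.3106 .068 90
```

```text
now [ 0.4766 -0.3183  0.2498] t 2.1 w 1.001 g 0.0 F [ 0.1 -0.5  0.6]
turn [-0.06 -0.01 -0.26] shift now-axes [ 0.77  0.73 18.18] after-turn axes [ 0.77  0.71 18.18]
```

>>> {"api": "move_arm", "payload": {"rows": [[0.77,0.72,0,0,0,0,1],[0,0,3,0,0,0,1],[0,0,3,0,0,0,1],[0,0,3,0,0,0,1],[0,0,3,0,0,0,1],[0,0,2,0,0,0,1],[0,0,2,0,0,0,1],[0,0,1.2,0,0,0,1],[0,0,1,0,0,0,1],[0,0,0,0,0,0,1],[0,0,0,0,0,0,1]]}}

```text
time: 3.02
tool_pos: [0.4842, -0.311, 0.0686]
tool_rot: [0.0, 0.709, 0.705, 0.0]
contact_force: [0.6, -0.8, 0.1]
gripper_width: 1.003
grasp_force: 0.0
```

```bash
python3 go.py .4837 -.3106 .068 90; python3 - <<'E'
from h import *
from plant import manip
c=np.zeros((480,800,3),np.uint8)
for n,(x0,x1,y0,y1),o in(("top",(295,420,180,240),0),("side",(235,335,110,200),1)):
    f=manip.grab_frame(n)["img"]
    if o==0:c[:190,:400]=cv2.resize(f[y0:y1,x0:x1],(400,190),interpolation=2)
    else:c[:360,400:]=cv2.resize(f[y0:y1,x0:x1],(400,360),interpolation=2)
cv2.imwrite("pics/grip1.png",c)
E
```

```text
now [ 0.4842 -0.311   0.0686] t 3.0167 w 1.003 g 0.0 F [ 0.6 -0.8  0.1]
turn [ 0.01  0.   -0.31] shift now-axes [ 0.04 -0.05  0.06] after-turn axes [ 0.04 -0.05  0.06]
```

View pics/grip1.png

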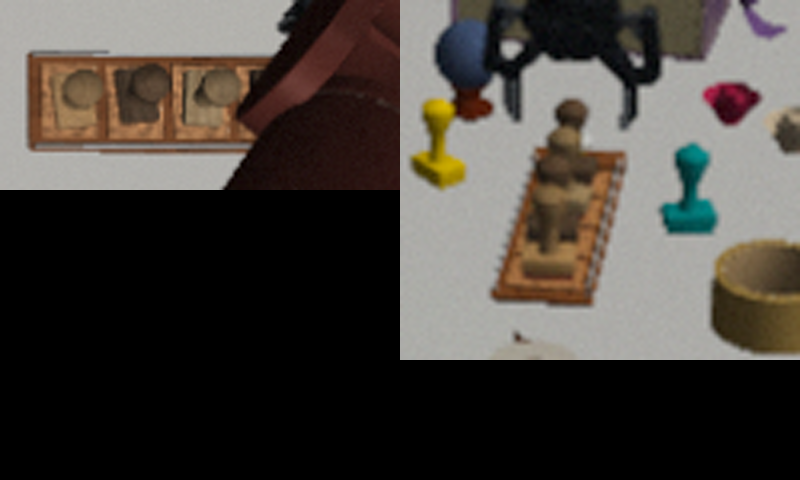

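In the side view the fingers stand at crop (515,120) and (628,125), on either side of the far handle at (570,112), so they're centred. I'll close and lift.

>>> {"api": "move_arm", "payload": {"rows": [[0,0,0,0,0,0,-1],[0,0,0,0,0,0,-1],[0,0,0,0,0,0,-1],[0,0,0,0,0,0,-1],[0,0,0,0,0,0,-1],[0,0,0,0,0,0,-1],[0,0,0,0,0,0,-1],[0,0,0,0,0,0,-1],[0,0,0,0,0,0,-1],[0,0,0,0,0,0,-1]]}}

```text
time: 3.95
tool_pos: [0.4843, -0.3108, 0.0688]
tool_rot: [0.0, 0.709, 0.705, -0.0]
contact_force: [-2.3, 0.2, 6.0]
gripper_width: 0.306
grasp_force: 58.8
```

>>> {"api": "move_arm", "payload": {"rows": [[0,0,-0.5,0,0,0,-1],[0,0,-1,0,0,0,-1],[0,0,-2,0,0,0,-1],[0,0,-2.5,0,0,0,-1],[0,0,-2.5,0,0,0,-1],[0,0,-2,0,0,0,-1],[0,0,-1.5,0,0,0,-1],[0,0,0,0,0,0,-1],[0,0,0,0,0,0,-1]]}}

```text
time: 4.7
tool_pos: [0.4846, -0.3109, 0.1893]
tool_rot: [0.001, 0.709, 0.705, 0.0]
contact_force: [-0.8, -0.1, -0.4]
gripper_width: 0.305
grasp_force: 58.9
```

```bash
python3 go.py .6354 .2622 .18 13.2; python3 - <<'E'
from h import *
from plant import manip
f=manip.grab_frame("side")["img"]
cv2.imwrite("pics/lift1.png",cv2.resize(f[80:200,235:355],(480,480),interpolation=2))
E
```

```text
now [ 0.4846 -0.3109  0.1893] t 4.7 w 0.305 g 58.9 F [-0.8 -0.1 -0.4]
turn [ 0.14 -0.   76.52] shift now-axes [57.38 14.8   0.88] after-turn axes [ 27.77 -52.35   0.93]
```

View pics/lift1.png

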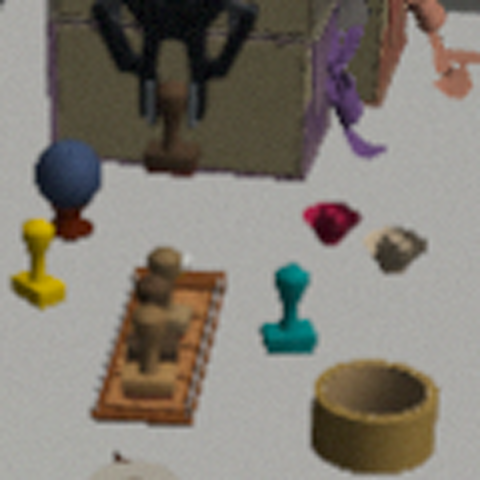

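Stamp 4 hangs upright in the jaws (crop 170,130) and the other three are undisturbed. Moving across.

>>> {"api": "move_arm", "payload": {"rows": [[1,0.3,0,0,0,0,-1],[2,0.5,0,0,0,0,-1],[3,0.8,0,0,0,0,-1],[3.6,0.9,0,0,0,0,-1],[3.6,0.9,0,0,0,0,-1],[3.6,0.9,0,0,0,0,-1],[3.6,0.9,0,0,0,0,-1],[3.6,0.9,0,0,0,0,-1],[3.6,0.9,0,0,0,0,-1],[3.6,0.9,0,0,0,0,-1],[3.6,0.9,0,0,0,0,-1],[3.6,0.9,0,0,0,0,-1],[3.6,0.9,0,0,0,0,-1],[3.6,0.9,0,0,0,0,-1],[3.6,0.9,0,0,0,0,-1],[3.2,0.9,0,0,0,0,-1],[2.5,0.7,0,0,0,0,-1],[1.7,0.6,0,0,0,0,-1],[0.8,0.2,0,0,0,0,-1],[0,0,0,0,0,0,-1]]}}

```text
time: 6.42
tool_pos: [0.6339, 0.2644, 0.1863]
tool_rot: [-0.001, 0.708, 0.706, -0.001]
contact_force: [-0.9, -1.0, -1.1]
gripper_width: 0.304
grasp_force: 58.9
```

>>> {"api": "move_arm", "payload": {"rows": [[0,0,0,0,0,3,-1],[0,0,0,0,0,5,-1],[0,0,0,0,0,6.5,-1],[0,0,0,0,0,6.5,-1],[0,0,0,0,0,6.5,-1],[0,0,0,0,0,6.5,-1],[0,0,0,0,0,6.5,-1],[0,0,0,0,0,6.5,-1],[0,0,0,0,0,6.5,-1],[0,0,0,0,0,6.5,-1],[0,0,0,0,0,6.5,-1],[0,0,0,0,0,5.5,-1],[0,0,0,0,0,3.5,-1],[0,0,0,0,0,1.5,-1],[0,0,0,0,0,0,-1],[0,0,0,0,0,0,-1]]}}

```text
time: 7.75
tool_pos: [0.6344, 0.2616, 0.1876]
tool_rot: [0.0, 0.994, 0.111, -0.001]
contact_force: [0.4, 0.6, -0.1]
gripper_width: 0.304
grasp_force: 58.9
```

```bash
python3 go.py .6354 .2622 .064 13.2
```

```text
now [0.6344 0.2616 0.1876] t 7.75 w 0.304 g 58.9 F [ 0.4  0.6 -0.1]
turn [ 0.02  0.08 -0.49] shift now-axes [ 0.12 -0.04 12.36] after-turn axes [ 0.11 -0.03 12.36]
```

>>> {"api": "move_arm", "payload": {"rows": [[0.1,0,1,0,0,0,-1],[0,0,2,0,0,0,-1],[0,0,2.5,0,0,0,-1],[0,0,2,0,0,0,-1],[0,0,1,0,0,0,-1],[0,0,0.5,0,0,0,-1],[0,0,0,0,0,0,-1],[0,0,0,0,0,0,-1]]}}

```text
time: 8.42
tool_pos: [0.6365, 0.263, 0.0991]
tool_rot: [-0.0, 0.994, 0.111, 0.001]
contact_force: [0.4, -1.2, 0.4]
gripper_width: 0.305
grasp_force: 58.9
```

```bash
python3 go.py .6354 .2622 .0648 13.2; python3 - <<'E'
from h import *
from plant import manip
c=np.zeros((480,800,3),np.uint8)
f=manip.grab_frame("top")["img"];c[:,:400]=cv2.resize(f[120:240,130:230],(400,480),interpolation=2)
f=manip.grab_frame("side")["img"];c[:400,400:]=cv2.resize(f[160:280,160:280],(400,400),interpolation=2)
cv2.imwrite("pics/low1.png",c)
E
```

```text
now [0.6365 0.263  0.0991] t 8.4167 w 0.305 g 58.9 F [ 0.4 -1.2  0.4]
turn [-0.   -0.07 -0.47] shift now-axes [-0.13  0.06  3.43] after-turn axes [-0.12  0.06  3.43]
```

View pics/low1.png

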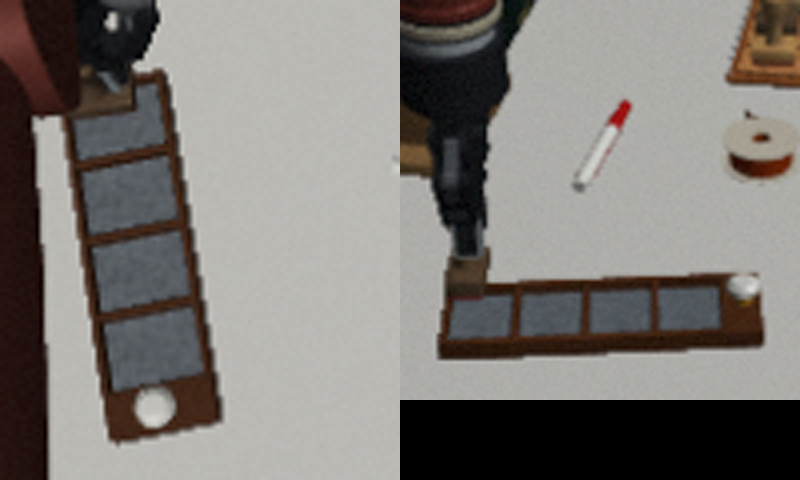

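The stamp hangs upright over the far pocket (crop ~(100,95) in top, (468,275) in side). Its offset fits the parallax, so I'm lowering it.

>>> {"api": "move_arm", "payload": {"rows": [[-0.1,0.05,1,0,0,0,-1],[0,0,1,0,0,0,-1],[0,0,0.7,0,0,0,-1],[0,0,0.4,0,0,0,-1],[0,0,0.2,0,0,0,-1],[0,0,0,0,0,0,-1],[0,0,0,0,0,0,-1]]}}

```text
time: 9.1
tool_pos: [0.635, 0.2622, 0.0649]
tool_rot: [0.0, 0.994, 0.111, -0.0]
contact_force: [0.9, -0.1, -0.0]
gripper_width: 0.305
grasp_force: 59.1
```

>>> {"api": "move_arm", "payload": {"rows": [[0,0,0.1,0,0,0,-1],[0,0,0,0,0,0,-1],[0,0,0,0,0,0,-1]]}}

```text
time: 9.35
tool_pos: [0.6354, 0.2624, 0.0649]
tool_rot: [-0.0, 0.994, 0.111, 0.0]
contact_force: [-0.9, -0.4, 3.4]
gripper_width: 0.305
grasp_force: 59.2
```

Contact is 3.4 N with the stamp on the felt. I'll release and rise.

>>> {"api": "move_arm", "payload": {"rows": [[0,0,0,0,0,0,-0.3],[0,0,0,0,0,0,0],[0,0,0,0,0,0,0.5],[0,0,0,0,0,0,1],[0,0,0,0,0,0,1],[0,0,0,0,0,0,1],[0,0,0,0,0,0,1],[0,0,0,0,0,0,1],[0,0,-1,0,0,0,1],[0,0,-2,0,0,0,1],[0,0,-3,0,0,0,1],[0,0,-3,0,0,0,1],[0,0,-2,0,0,0,1],[0,0,-1,0,0,0,1],[0,0,0,0,0,0,1]]}}

```text
time: 10.6
tool_pos: [0.6368, 0.2628, 0.1889]
tool_rot: [-0.001, 0.994, 0.111, 0.003]
contact_force: [0.7, -0.5, 0.3]
gripper_width: 0.999
grasp_force: 0.0
```

>>> {"api": "move_arm", "payload": {"rows": [[0,0,0,0,0,-3,1],[0,0,0,0,0,-5,1],[0,0,0,0,0,-6.5,1],[0,0,0,0,0,-6.5,1],[0,0,0,0,0,-6.5,1],[0,0,0,0,0,-6.5,1],[0,0,0,0,0,-6.5,1],[0,0,0,0,0,-6.5,1],[0,0,0,0,0,-6.5,1],[0,0,0,0,0,-6.5,1],[0,0,0,0,0,-6.5,1],[0,0,0,0,0,-5.5,1],[0,0,0,0,0,-3.5,1],[0,0,0,0,0,-1.5,1],[0,0,0,0,0,0,1]]}}

```text
time: 11.85
tool_pos: [0.6339, 0.2619, 0.1817]
tool_rot: [-0.001, 0.709, 0.706, -0.002]
contact_force: [0.4, 0.1, -0.8]
gripper_width: 1.0
grasp_force: 0.0
```

```bash
python3 go.py .4815 -.2576 .068 90
```

```text
now [0.6339 0.2619 0.1817] t 11.85 w 1.0 g 0.0 F [ 0.4  0.1 -0.8]
turn [-0.21  0.06 -0.26] shift now-axes [-52.01 -14.97  11.48] after-turn axes [-51.95 -15.24  11.37]
```

>>> {"api": "move_arm", "payload": {"rows": [[-1.5,-0.4,0,0,0,0,1],[-3,-0.9,0,0,0,0,1],[-3.5,-1,0,0,0,0,1],[-3.5,-1,0,0,0,0,1],[-3.5,-1,0,0,0,0,1],[-3.5,-1,0,0,0,0,1],[-3.5,-1,0,0,0,0,1],[-3.5,-1,0,0,0,0,1],[-3.5,-1,0,0,0,0,1],[-3.5,-1,0,0,0,0,1],[-3.5,-1,0,0,0,0,1],[-3.5,-1,0,0,0,0,1],[-3.5,-1,0,0,0,0,1],[-3.5,-1,0,0,0,0,1],[-2.8,-0.9,0,0,0,0,1],[-1.8,-0.6,0,0,0,0,1],[-0.9,-0.3,0,0,0,0,1],[0,0,0,0,0,0,1],[0,0,0,0,0,0,1],[0,0,0,0,0,0,1]]}}

```text
time: 13.52
tool_pos: [0.4816, -0.256, 0.1839]
tool_rot: [-0.0, 0.709, 0.706, 0.0]
contact_force: [0.2, 0.1, -0.4]
gripper_width: 0.999
grasp_force: 0.0
```

```bash
python3 go.py .4815 -.2576 .068 90; python3 - <<'E'
from h import *
from plant import manip
c=np.zeros((480,800,3),np.uint8)
f=manip.grab_frame("top")["img"];c[:,:400]=cv2.resize(f[120:240,130:230],(400,480),interpolation=2)
f=manip.grab_frame("side")["img"];c[:400,400:]=cv2.resize(f[160:280,160:280],(400,400),interpolation=2)
cv2.imwrite("pics/placed1.png",c)
E
```

```text
now [ 0.4816 -0.256   0.1839] t 13.5167 w 0.999 g 0.0 F [ 0.2  0.1 -0.4]
turn [-0.02 -0.04 -0.23] shift now-axes [-0.17 -0.   11.59] after-turn axes [-1.600e-01 -1.000e-02  1.159e+01]
```

View pics/placed1.png

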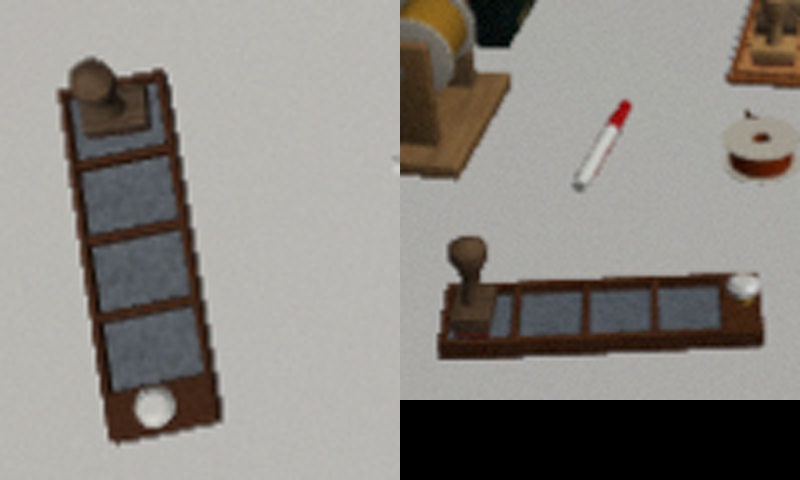

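The first stamp stands upright inside the far pocket (top crop foot ~(115,110), side ~(470,310)). Now the second, the oak.

>>> {"api": "move_arm", "payload": {"rows": [[-0.16,0,1.5,0,0,0,1],[0,0,2.5,0,0,0,1],[0,0,2.5,0,0,0,1],[0,0,2,0,0,0,1],[0,0,1.5,0,0,0,1],[0,0,1,0,0,0,1],[0,0,0.6,0,0,0,1],[0,0,0,0,0,0,1],[0,0,0,0,0,0,1]]}}

```text
time: 14.37
tool_pos: [0.4821, -0.2586, 0.0689]
tool_rot: [0.0, 0.709, 0.706, 0.0]
contact_force: [-0.3, -0.5, 0.1]
gripper_width: 0.999
grasp_force: 0.0
```

>>> {"api": "move_arm", "payload": {"rows": [[0,0,0,0,0,0,-1],[0,0,0,0,0,0,-1],[0,0,0,0,0,0,-1],[0,0,0,0,0,0,-1],[0,0,0,0,0,0,-1],[0,0,0,0,0,0,-1],[0,0,0,0,0,0,-1],[0,0,0,0,0,0,-1],[0,0,0,0,0,0,-1],[0,0,0,0,0,0,-1]]}}

```text
time: 15.2
tool_pos: [0.4819, -0.2589, 0.0691]
tool_rot: [0.0, 0.709, 0.705, 0.0]
contact_force: [-1.3, 0.9, 5.4]
gripper_width: 0.298
grasp_force: 58.7
```

>>> {"api": "move_arm", "payload": {"rows": [[0,0,-0.5,0,0,0,-1],[0,0,-1,0,0,0,-1],[0,0,-2,0,0,0,-1],[0,0,-2.5,0,0,0,-1],[0,0,-2.5,0,0,0,-1],[0,0,-2,0,0,0,-1],[0,0,-1.5,0,0,0,-1],[0,0,0,0,0,0,-1],[0,0,0,0,0,0,-1]]}}

```text
time: 15.95
tool_pos: [0.4819, -0.2589, 0.1892]
tool_rot: [0.001, 0.709, 0.705, 0.0]
contact_force: [-0.8, -0.4, -0.9]
gripper_width: 0.3
grasp_force: 58.9
```

```bash
python3 go.py .5847 .2505 .18 13.2
```

```text
now [ 0.4819 -0.2589  0.1892] t 15.95 w 0.3 g 58.9 F [-0.8 -0.4 -0.9]
turn [ 0.12 -0.   76.52] shift now-axes [50.99 10.04  0.88] after-turn axes [ 21.64 -47.24   0.92]
```

>>> {"api": "move_arm", "payload": {"rows": [[1,0.2,0,0,0,0,-1],[2,0.4,0,0,0,0,-1],[3,0.6,0,0,0,0,-1],[3.6,0.7,0,0,0,0,-1],[3.6,0.7,0,0,0,0,-1],[3.6,0.7,0,0,0,0,-1],[3.6,0.7,0,0,0,0,-1],[3.6,0.7,0,0,0,0,-1],[3.6,0.7,0,0,0,0,-1],[3.6,0.7,0,0,0,0,-1],[3.6,0.7,0,0,0,0,-1],[3.6,0.7,0,0,0,0,-1],[3.6,0.7,0,0,0,0,-1],[3.6,0.7,0,0,0,0,-1],[2.8,0.5,0,0,0,0,-1],[1.8,0.4,0,0,0,0,-1],[0.8,0.2,0,0,0,0,-1],[0,0,0,0,0,0,-1]]}}

```text
time: 17.45
tool_pos: [0.5828, 0.2524, 0.1862]
tool_rot: [-0.001, 0.708, 0.706, -0.001]
contact_force: [-0.8, -0.2, -0.8]
gripper_width: 0.304
grasp_force: 58.9
```

>>> {"api": "move_arm", "payload": {"rows": [[0,0,0,0,0,3,-1],[0,0,0,0,0,5,-1],[0,0,0,0,0,6.5,-1],[0,0,0,0,0,6.5,-1],[0,0,0,0,0,6.5,-1],[0,0,0,0,0,6.5,-1],[0,0,0,0,0,6.5,-1],[0,0,0,0,0,6.5,-1],[0,0,0,0,0,6.5,-1],[0,0,0,0,0,6.5,-1],[0,0,0,0,0,6.5,-1],[0,0,0,0,0,5.5,-1],[0,0,0,0,0,3.5,-1],[0,0,0,0,0,1.5,-1],[0,0,0,0,0,0,-1],[0,0,0,0,0,0,-1]]}}

```text
time: 18.78
tool_pos: [0.5835, 0.2497, 0.1875]
tool_rot: [0.0, 0.994, 0.111, -0.001]
contact_force: [1.3, 0.2, -0.8]
gripper_width: 0.299
grasp_force: 58.9
```

```bash
python3 go.py .5847 .2505 .065 13.2
```

```text
now [0.5835 0.2497 0.1875] t 18.7833 w 0.299 g 58.9 F [ 1.3  0.2 -0.8]
turn [ 0.02  0.09 -0.51] shift now-axes [ 0.15 -0.06 12.25] after-turn axes [ 0.13 -0.06 12.25]
```

>>> {"api": "move_arm", "payload": {"rows": [[0,0,1,0,0,0,-1],[0,0,2,0,0,0,-1],[0,0,2.5,0,0,0,-1],[0,0,2.5,0,0,0,-1],[0,0,1.5,0,0,0,-1],[0,0,1.3,0,0,0,-1],[0,0,0.8,0,0,0,-1],[0,0,0.4,0,0,0,-1],[0,0,0.2,0,0,0,-1],[0,0,0,0,0,0,-1],[0,0,0,0,0,0,-1]]}}

```text
time: 19.7
tool_pos: [0.5849, 0.2512, 0.0676]
tool_rot: [-0.0, 0.994, 0.111, 0.001]
contact_force: [0.9, -0.1, -1.3]
gripper_width: 0.303
grasp_force: 58.9
```

>>> {"api": "move_arm", "payload": {"rows": [[0,0,0.1,0,0,0,-1],[0,0,0,0,0,0,-1],[0,0,0,0,0,0,-1]]}}

```text
time: 19.95
tool_pos: [0.5843, 0.251, 0.0659]
tool_rot: [-0.0, 0.994, 0.111, 0.0]
contact_force: [-0.8, -0.3, -1.8]
gripper_width: 0.298
grasp_force: 58.9
```

>>> {"api": "move_arm", "payload": {"rows": [[0,0,0.1,0,0,0,-1],[0,0,0,0,0,0,-1],[0,0,0,0,0,0,-1]]}}

```text
time: 20.2
tool_pos: [0.5845, 0.2511, 0.0651]
tool_rot: [-0.0, 0.994, 0.111, 0.001]
contact_force: [0.3, 0.2, 3.1]
gripper_width: 0.299
grasp_force: 59.2
```

Contact again at the expected height. Release and go back.

>>> {"api": "move_arm", "payload": {"rows": [[0,0,0,0,0,0,-0.3],[0,0,0,0,0,0,0],[0,0,0,0,0,0,0.5],[0,0,0,0,0,0,1],[0,0,0,0,0,0,1],[0,0,0,0,0,0,1],[0,0,0,0,0,0,1],[0,0,0,0,0,0,1],[0,0,-1,0,0,0,1],[0,0,-2,0,0,0,1],[0,0,-3,0,0,0,1],[0,0,-3,0,0,0,1],[0,0,-2,0,0,0,1],[0,0,-1,0,0,0,1],[0,0,0,0,0,0,1]]}}

```text
time: 21.45
tool_pos: [0.5858, 0.2514, 0.1886]
tool_rot: [-0.001, 0.994, 0.111, 0.003]
contact_force: [1.4, -0.2, 0.3]
gripper_width: 1.001
grasp_force: 0.0
```

>>> {"api": "move_arm", "payload": {"rows": [[0,0,0,0,0,-3,1],[0,0,0,0,0,-5,1],[0,0,0,0,0,-6.5,1],[0,0,0,0,0,-6.5,1],[0,0,0,0,0,-6.5,1],[0,0,0,0,0,-6.5,1],[0,0,0,0,0,-6.5,1],[0,0,0,0,0,-6.5,1],[0,0,0,0,0,-6.5,1],[0,0,0,0,0,-6.5,1],[0,0,0,0,0,-6.5,1],[0,0,0,0,0,-5.5,1],[0,0,0,0,0,-3.5,1],[0,0,0,0,0,-1.5,1],[0,0,0,0,0,0,1],[0,0,0,0,0,0,1]]}}

```text
time: 22.78
tool_pos: [0.5831, 0.2506, 0.1824]
tool_rot: [-0.001, 0.709, 0.705, -0.001]
contact_force: [-0.6, 0.7, -0.6]
gripper_width: 1.002
grasp_force: 0.0
```

```bash
python3 go.py .483 -.205 .068 90
```

```text
now [0.5831 0.2506 0.1824] t 22.7833 w 1.002 g 0.0 F [-0.6  0.7 -0.6]
turn [-0.16  0.05 -0.32] shift now-axes [-45.6   -9.73  11.51] after-turn axes [-45.56 -10.01  11.44]
```

>>> {"api": "move_arm", "payload": {"rows": [[-1.5,-0.3,0,0,0,0,1],[-3,-0.6,0,0,0,0,1],[-3.5,-0.75,0,0,0,0,1],[-3.5,-0.75,0,0,0,0,1],[-3.5,-0.75,0,0,0,0,1],[-3.5,-0.75,0,0,0,0,1],[-3.5,-0.75,0,0,0,0,1],[-3.5,-0.75,0,0,0,0,1],[-3.5,-0.75,0,0,0,0,1],[-3.5,-0.75,0,0,0,0,1],[-3.5,-0.75,0,0,0,0,1],[-3.5,-0.75,0,0,0,0,1],[-3,-0.7,0,0,0,0,1],[-2,-0.4,0,0,0,0,1],[-1.1,-0.3,0,0,0,0,1],[0,0,0,0,0,0,1],[0,0,0,0,0,0,1],[0,0,0,0,0,0,1]]}}

```text
time: 24.28
tool_pos: [0.4838, -0.2037, 0.184]
tool_rot: [-0.0, 0.709, 0.706, 0.0]
contact_force: [0.5, -0.2, -1.2]
gripper_width: 1.001
grasp_force: 0.0
```

```bash
python3 go.py .483 -.205 .068 90; python3 - <<'E'
from h import *
from plant import manip
c=np.zeros((480,800,3),np.uint8)
f=manip.grab_frame("top")["img"];c[:,:400]=cv2.resize(f[120:240,130:230],(400,480),interpolation=2)
f=manip.grab_frame("side")["img"];c[:400,400:]=cv2.resize(f[120:280,160:320],(400,400),interpolation=2)
cv2.imwrite("pics/placed2.png",c)
E
```

```text
now [ 0.4838 -0.2037  0.184 ] t 24.2833 w 1.001 g 0.0 F [ 0.5 -0.2 -1.2]
turn [-0.02 -0.04 -0.24] shift now-axes [-0.14 -0.08 11.6 ] after-turn axes [-0.13 -0.08 11.6 ]
```

View pics/placed2.png

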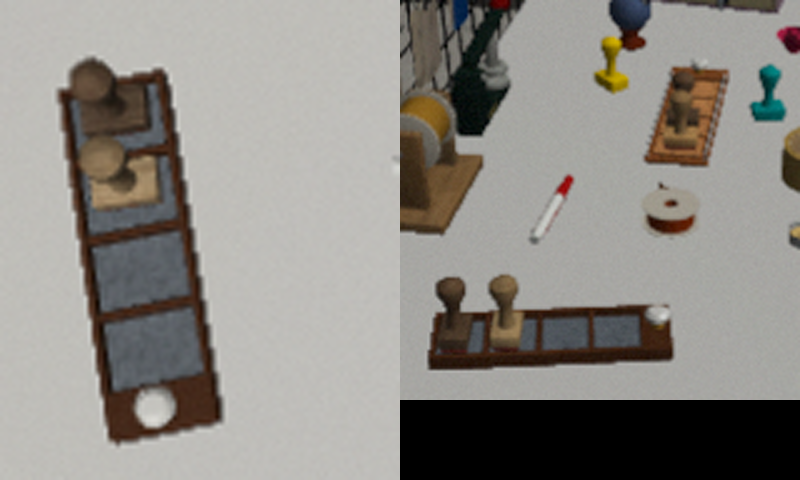

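Both placed stamps stand upright in their pockets (top crop feet ~(115,112) and (125,182)). They sit slightly toward the far wall, so I'll bias the next ones 2 mm toward the knob. Third stamp next.

>>> {"api": "move_arm", "payload": {"rows": [[-0.12,-0.08,1.5,0,0,0,1],[0,0,2.5,0,0,0,1],[0,0,2.5,0,0,0,1],[0,0,2,0,0,0,1],[0,0,1.5,0,0,0,1],[0,0,1,0,0,0,1],[0,0,0.6,0,0,0,1],[0,0,0,0,0,0,1],[0,0,0,0,0,0,1]]}}

```text
time: 25.13
tool_pos: [0.4835, -0.2057, 0.0689]
tool_rot: [0.0, 0.709, 0.706, 0.0]
contact_force: [0.6, -0.2, 0.0]
gripper_width: 0.998
grasp_force: 0.0
```

>>> {"api": "move_arm", "payload": {"rows": [[0,0,0,0,0,0,-1],[0,0,0,0,0,0,-1],[0,0,0,0,0,0,-1],[0,0,0,0,0,0,-1],[0,0,0,0,0,0,-1],[0,0,0,0,0,0,-1],[0,0,0,0,0,0,-1],[0,0,0,0,0,0,-1],[0,0,0,0,0,0,-1],[0,0,0,0,0,0,-1]]}}

```text
time: 25.97
tool_pos: [0.4833, -0.2062, 0.0691]
tool_rot: [0.0, 0.709, 0.705, -0.0]
contact_force: [-2.1, 0.3, 6.0]
gripper_width: 0.305
grasp_force: 58.7
```

>>> {"api": "move_arm", "payload": {"rows": [[0,0,-0.5,0,0,0,-1],[0,0,-1,0,0,0,-1],[0,0,-2,0,0,0,-1],[0,0,-2.5,0,0,0,-1],[0,0,-2.5,0,0,0,-1],[0,0,-2,0,0,0,-1],[0,0,-1.5,0,0,0,-1],[0,0,0,0,0,0,-1],[0,0,0,0,0,0,-1]]}}

```text
time: 26.72
tool_pos: [0.4834, -0.2061, 0.1893]
tool_rot: [0.001, 0.709, 0.705, 0.0]
contact_force: [-0.3, 0.3, -1.0]
gripper_width: 0.303
grasp_force: 59.0
```

```bash
python3 go.py .532 .238 .18 13.2
```

```text
now [ 0.4834 -0.2061  0.1893] t 26.7167 w 0.303 g 59.0 F [-0.3  0.3 -1. ]
turn [ 1.400e-01 -2.000e-02  7.653e+01] shift now-axes [44.43  4.64  0.89] after-turn axes [ 14.87 -42.12   0.93]
```

>>> {"api": "move_arm", "payload": {"rows": [[1,0.1,0,0,0,0,-1],[2,0.2,0,0,0,0,-1],[3,0.3,0,0,0,0,-1],[3.6,0.4,0,0,0,0,-1],[3.6,0.4,0,0,0,0,-1],[3.6,0.4,0,0,0,0,-1],[3.6,0.4,0,0,0,0,-1],[3.6,0.4,0,0,0,0,-1],[3.6,0.4,0,0,0,0,-1],[3.6,0.4,0,0,0,0,-1],[3.6,0.4,0,0,0,0,-1],[3.6,0.4,0,0,0,0,-1],[2.9,0.3,0,0,0,0,-1],[2,0.1,0,0,0,0,-1],[1.1,0,0,0,0,0,-1],[0,0,0,0,0,0,-1]]}}

```text
time: 28.05
tool_pos: [0.5297, 0.2398, 0.1864]
tool_rot: [-0.001, 0.708, 0.706, -0.001]
contact_force: [-0.1, -0.5, -0.5]
gripper_width: 0.303
grasp_force: 59.0
```

>>> {"api": "move_arm", "payload": {"rows": [[0,0,0,0,0,3,-1],[0,0,0,0,0,5,-1],[0,0,0,0,0,6.5,-1],[0,0,0,0,0,6.5,-1],[0,0,0,0,0,6.5,-1],[0,0,0,0,0,6.5,-1],[0,0,0,0,0,6.5,-1],[0,0,0,0,0,6.5,-1],[0,0,0,0,0,6.5,-1],[0,0,0,0,0,6.5,-1],[0,0,0,0,0,6.5,-1],[0,0,0,0,0,5.5,-1],[0,0,0,0,0,3.5,-1],[0,0,0,0,0,1.5,-1],[0,0,0,0,0,0,-1],[0,0,0,0,0,0,-1]]}}

```text
time: 29.38
tool_pos: [0.5308, 0.2368, 0.1876]
tool_rot: [0.0, 0.994, 0.111, -0.001]
contact_force: [-0.6, 0.5, -1.6]
gripper_width: 0.31
grasp_force: 59.0
```

```bash
python3 go.py .532 .238 .065 13.2
```

```text
now [0.5308 0.2368 0.1876] t 29.3833 w 0.31 g 59.0 F [-0.6  0.5 -1.6]
turn [ 0.02  0.08 -0.5 ] shift now-axes [ 0.16 -0.09 12.26] after-turn axes [ 0.15 -0.09 12.26]
```

>>> {"api": "move_arm", "payload": {"rows": [[0,0,1,0,0,0,-1],[0,0,2,0,0,0,-1],[0,0,2.5,0,0,0,-1],[0,0,2.5,0,0,0,-1],[0,0,1.5,0,0,0,-1],[0,0,1.3,0,0,0,-1],[0,0,0.8,0,0,0,-1],[0,0,0.4,0,0,0,-1],[0,0,0.3,0,0,0,-1],[0,0,0,0,0,0,-1],[0,0,0,0,0,0,-1]]}}

```text
time: 30.3
tool_pos: [0.532, 0.2382, 0.0664]
tool_rot: [-0.0, 0.994, 0.111, 0.001]
contact_force: [0.6, -0.5, -1.1]
gripper_width: 0.305
grasp_force: 59.2
```

>>> {"api": "move_arm", "payload": {"rows": [[0,0,0.1,0,0,0,-1],[0,0,0,0,0,0,-1],[0,0,0,0,0,0,-1]]}}

```text
time: 30.55
tool_pos: [0.5317, 0.2381, 0.0651]
tool_rot: [-0.0, 0.994, 0.111, 0.001]
contact_force: [0.9, -0.7, 0.4]
gripper_width: 0.307
grasp_force: 59.3
```

>>> {"api": "move_arm", "payload": {"rows": [[0,0,0.05,0,0,0,-1],[0,0,0,0,0,0,-1],[0,0,0,0,0,0,-1]]}}

```text
time: 30.8
tool_pos: [0.5319, 0.2381, 0.0651]
tool_rot: [-0.0, 0.994, 0.111, 0.001]
contact_force: [-1.3, -0.9, 5.9]
gripper_width: 0.302
grasp_force: 59.6
```

>>> {"api": "move_arm", "payload": {"rows": [[0,0,0,0,0,0,-0.3],[0,0,0,0,0,0,0],[0,0,0,0,0,0,0.5],[0,0,0,0,0,0,1],[0,0,0,0,0,0,1],[0,0,0,0,0,0,1],[0,0,0,0,0,0,1],[0,0,0,0,0,0,1],[0,0,-1,0,0,0,1],[0,0,-2,0,0,0,1],[0,0,-3,0,0,0,1],[0,0,-3,0,0,0,1],[0,0,-2,0,0,0,1],[0,0,-1,0,0,0,1],[0,0,0,0,0,0,1]]}}

```text
time: 32.05
tool_pos: [0.5329, 0.2385, 0.1878]
tool_rot: [-0.001, 0.994, 0.111, 0.003]
contact_force: [0.1, -0.2, -0.5]
gripper_width: 0.998
grasp_force: 0.0
```

>>> {"api": "move_arm", "payload": {"rows": [[0,0,0,0,0,-3,1],[0,0,0,0,0,-5,1],[0,0,0,0,0,-6.5,1],[0,0,0,0,0,-6.5,1],[0,0,0,0,0,-6.5,1],[0,0,0,0,0,-6.5,1],[0,0,0,0,0,-6.5,1],[0,0,0,0,0,-6.5,1],[0,0,0,0,0,-6.5,1],[0,0,0,0,0,-6.5,1],[0,0,0,0,0,-6.5,1],[0,0,0,0,0,-5.5,1],[0,0,0,0,0,-3.5,1],[0,0,0,0,0,-1.5,1],[0,0,0,0,0,0,1],[0,0,0,0,0,0,1]]}}

```text
time: 33.38
tool_pos: [0.5303, 0.2377, 0.182]
tool_rot: [-0.001, 0.709, 0.705, -0.001]
contact_force: [0.2, -0.0, -0.1]
gripper_width: 1.0
grasp_force: 0.0
```

```bash
python3 go.py .4785 -.154 .068 90
```

```text
now [0.5303 0.2377 0.182 ] t 33.3833 w 1.0 g 0.0 F [ 0.2 -0.  -0.1]
turn [-0.16  0.05 -0.32] shift now-axes [-39.18  -4.93  11.45] after-turn axes [-39.17  -5.18  11.4 ]
```

>>> {"api": "move_arm", "payload": {"rows": [[-1.5,-0.2,0,0,0,0,1],[-3,-0.4,0,0,0,0,1],[-3.5,-0.45,0,0,0,0,1],[-3.5,-0.45,0,0,0,0,1],[-3.5,-0.45,0,0,0,0,1],[-3.5,-0.45,0,0,0,0,1],[-3.5,-0.45,0,0,0,0,1],[-3.5,-0.45,0,0,0,0,1],[-3.5,-0.45,0,0,0,0,1],[-3.5,-0.45,0,0,0,0,1],[-3.1,-0.4,0,0,0,0,1],[-2.3,-0.3,0,0,0,0,1],[-1.3,-0.1,0,0,0,0,1],[0,0,0,0,0,0,1],[0,0,0,0,0,0,1],[0,0,0,0,0,0,1]]}}

```text
time: 34.72
tool_pos: [0.4791, -0.153, 0.1835]
tool_rot: [-0.0, 0.709, 0.706, 0.0]
contact_force: [1.2, 0.3, 0.4]
gripper_width: 1.001
grasp_force: 0.0
```

```bash
python3 go.py .4785 -.154 .068 90; python3 - <<'E'
from h import *
from plant import manip
c=np.zeros((480,800,3),np.uint8)
f=manip.grab_frame("top")["img"];c[:,:400]=cv2.resize(f[120:240,130:230],(400,480),interpolation=2)
f=manip.grab_frame("side")["img"];c[:400,400:]=cv2.resize(f[120:280,160:320],(400,400),interpolation=2)
cv2.imwrite("pics/placed3.png",c)
E
```

```text
now [ 0.4791 -0.153   0.1835] t 34.7167 w 1.001 g 0.0 F [1.2 0.3 0.4]
turn [-0.03 -0.04 -0.25] shift now-axes [-0.11 -0.06 11.55] after-turn axes [-0.1  -0.06 11.55]
```

View pics/placed3.png

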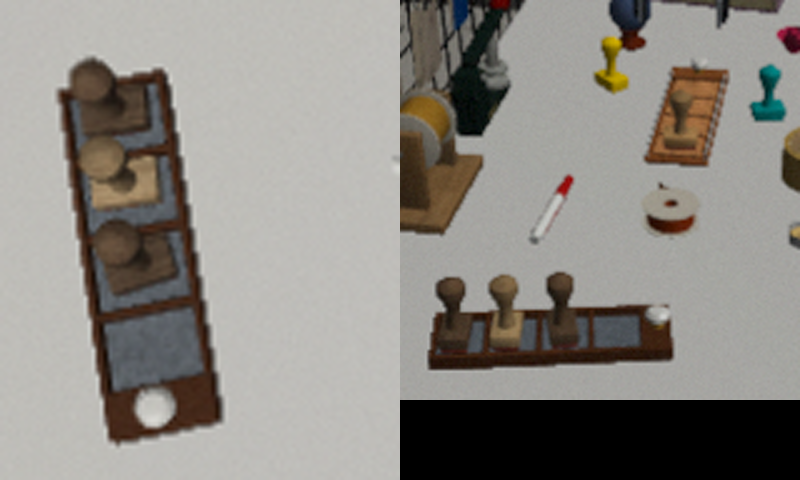

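Three stamps stand upright in their pockets (side crop 453, 506 and 562 at row ~330). Only the last oak is left on the drying rack (682,120).

>>> {"api": "move_arm", "payload": {"rows": [[-0.1,-0.06,1.5,0,0,0,1],[0,0,2.5,0,0,0,1],[0,0,2.5,0,0,0,1],[0,0,2,0,0,0,1],[0,0,1.5,0,0,0,1],[0,0,1,0,0,0,1],[0,0,0.55,0,0,0,1],[0,0,0,0,0,0,1],[0,0,0,0,0,0,1]]}}

```text
time: 35.57
tool_pos: [0.4792, -0.1547, 0.0689]
tool_rot: [0.0, 0.709, 0.706, 0.0]
contact_force: [-0.3, -0.5, -0.2]
gripper_width: 0.999
grasp_force: 0.0
```

>>> {"api": "move_arm", "payload": {"rows": [[0,0,0,0,0,0,-1],[0,0,0,0,0,0,-1],[0,0,0,0,0,0,-1],[0,0,0,0,0,0,-1],[0,0,0,0,0,0,-1],[0,0,0,0,0,0,-1],[0,0,0,0,0,0,-1],[0,0,0,0,0,0,-1],[0,0,0,0,0,0,-1],[0,0,0,0,0,0,-1]]}}

```text
time: 36.4
tool_pos: [0.4789, -0.1551, 0.069]
tool_rot: [0.0, 0.709, 0.705, -0.0]
contact_force: [-2.5, 0.1, 5.7]
gripper_width: 0.303
grasp_force: 58.7
```

>>> {"api": "move_arm", "payload": {"rows": [[0,0,-0.5,0,0,0,-1],[0,0,-1,0,0,0,-1],[0,0,-2,0,0,0,-1],[0,0,-2.5,0,0,0,-1],[0,0,-2.5,0,0,0,-1],[0,0,-2,0,0,0,-1],[0,0,-1.5,0,0,0,-1],[0,0,0,0,0,0,-1],[0,0,0,0,0,0,-1]]}}

```text
time: 37.15
tool_pos: [0.4791, -0.155, 0.1893]
tool_rot: [0.001, 0.709, 0.705, 0.0]
contact_force: [-1.1, -0.6, -0.6]
gripper_width: 0.306
grasp_force: 58.9
```

```bash
python3 go.py .482 .2263 .18 13.2
```

```text
now [ 0.4791 -0.155   0.1893] t 37.15 w 0.306 g 58.9 F [-1.1 -0.6 -0.6]
turn [ 1.500e-01 -3.000e-02  7.653e+01] shift now-axes [38.13  0.1   0.9 ] after-turn axes [  8.99 -37.06   0.93]
```

>>> {"api": "move_arm", "payload": {"rows": [[1,0,0,0,0,0,-1],[2,0,0,0,0,0,-1],[3,0,0,0,0,0,-1],[3.6,0,0,0,0,0,-1],[3.6,0,0,0,0,0,-1],[3.6,0,0,0,0,0,-1],[3.6,0,0,0,0,0,-1],[3.6,0,0,0,0,0,-1],[3.6,0,0,0,0,0,-1],[3.6,0,0,0,0,0,-1],[3,0.1,0,0,0,0,-1],[2.4,0,0,0,0,0,-1],[1.5,0,0,0,0,0,-1],[0,0,0,0,0,0,-1]]}}

```text
time: 38.32
tool_pos: [0.4796, 0.2289, 0.1861]
tool_rot: [-0.001, 0.707, 0.707, -0.001]
contact_force: [-0.5, -0.6, 0.1]
gripper_width: 0.306
grasp_force: 58.9
```

>>> {"api": "move_arm", "payload": {"rows": [[0,0,0,0,0,3,-1],[0,0,0,0,0,5,-1],[0,0,0,0,0,6.5,-1],[0,0,0,0,0,6.5,-1],[0,0,0,0,0,6.5,-1],[0,0,0,0,0,6.5,-1],[0,0,0,0,0,6.5,-1],[0,0,0,0,0,6.5,-1],[0,0,0,0,0,6.5,-1],[0,0,0,0,0,6.5,-1],[0,0,0,0,0,6.5,-1],[0,0,0,0,0,5.5,-1],[0,0,0,0,0,3.5,-1],[0,0,0,0,0,1.5,-1],[0,0,0,0,0,0,-1],[0,0,0,0,0,0,-1]]}}

```text
time: 39.65
tool_pos: [0.4807, 0.2256, 0.187]
tool_rot: [0.0, 0.994, 0.111, -0.001]
contact_force: [-0.1, 0.3, -0.6]
gripper_width: 0.303
grasp_force: 58.9
```

```bash
python3 go.py .482 .2263 .065 13.2
```

```text
now [0.4807 0.2256 0.187 ] t 39.65 w 0.303 g 58.9 F [-0.1  0.3 -0.6]
turn [ 0.01  0.13 -0.46] shift now-axes [ 0.17 -0.04 12.2 ] after-turn axes [ 0.15 -0.04 12.2 ]
```

>>> {"api": "move_arm", "payload": {"rows": [[0,0,1,0,0,0,-1],[0,0,2,0,0,0,-1],[0,0,2.5,0,0,0,-1],[0,0,2.5,0,0,0,-1],[0,0,1.5,0,0,0,-1],[0,0,1.3,0,0,0,-1],[0,0,0.8,0,0,0,-1],[0,0,0.4,0,0,0,-1],[0,0,0.25,0,0,0,-1],[0,0,0,0,0,0,-1],[0,0,0,0,0,0,-1]]}}

```text
time: 40.57
tool_pos: [0.4822, 0.2264, 0.0668]
tool_rot: [-0.0, 0.994, 0.111, 0.001]
contact_force: [0.4, 0.0, 0.1]
gripper_width: 0.301
grasp_force: 58.9
```

>>> {"api": "move_arm", "payload": {"rows": [[0,0,0.1,0,0,0,-1],[0,0,0,0,0,0,-1],[0,0,0,0,0,0,-1]]}}

```text
time: 40.82
tool_pos: [0.4818, 0.2263, 0.0654]
tool_rot: [-0.0, 0.994, 0.111, 0.0]
contact_force: [-0.2, 0.5, -0.8]
gripper_width: 0.306
grasp_force: 58.9
```

>>> {"api": "move_arm", "payload": {"rows": [[0,0,0.08,0,0,0,-1],[0,0,0,0,0,0,-1],[0,0,0,0,0,0,-1]]}}

```text
time: 41.07
tool_pos: [0.4821, 0.2265, 0.065]
tool_rot: [-0.0, 0.994, 0.111, 0.001]
contact_force: [-1.1, 0.7, 5.1]
gripper_width: 0.308
grasp_force: 59.2
```

>>> {"api": "move_arm", "payload": {"rows": [[0,0,0,0,0,0,-0.3],[0,0,0,0,0,0,0],[0,0,0,0,0,0,0.5],[0,0,0,0,0,0,1],[0,0,0,0,0,0,1],[0,0,0,0,0,0,1],[0,0,0,0,0,0,1],[0,0,0,0,0,0,1],[0,0,-1,0,0,0,1],[0,0,-2,0,0,0,1],[0,0,-3,0,0,0,1],[0,0,-3,0,0,0,1],[0,0,-3,0,0,0,1],[0,0,-1,0,0,0,1],[0,0,0,0,0,0,1]]}}

```text
time: 42.32
tool_pos: [0.4837, 0.2269, 0.1989]
tool_rot: [-0.001, 0.994, 0.111, 0.004]
contact_force: [0.8, 0.2, -0.5]
gripper_width: 0.997
grasp_force: 0.0
```

>>> {"api": "move_arm", "payload": {"rows": [[0,1,0,0,0,0,1],[0,2,0,0,0,0,1],[0,3,0,0,0,0,1],[0,3,0,0,0,0,1],[0,3,0,0,0,0,1],[0,3,0,0,0,0,1],[0,3,0,0,0,0,1],[0,3,0,0,0,0,1],[0,3,0,0,0,0,1],[0,2,0,0,0,0,1],[0,1,0,0,0,0,1],[0,0,0,0,0,0,1],[0,0,0,0,0,0,1]]}}

```text
time: 43.4
tool_pos: [0.54, -0.0371, 0.1922]
tool_rot: [-0.001, 0.994, 0.11, -0.002]
contact_force: [-0.1, -0.2, 0.1]
gripper_width: 0.999
grasp_force: 0.0
```

```bash
python3 - <<'E'
from h import *
from plant import manip
c=np.zeros((480,800,3),np.uint8)
f=manip.grab_frame("top")["img"];c[:,:400]=cv2.resize(f[120:240,130:230],(400,480),interpolation=2)
f=manip.grab_frame("side")["img"];c[:400,400:]=cv2.resize(f[120:280,160:320],(400,400),interpolation=2)
cv2.imwrite("pics/placed4.png",c)
E
```

```text
(no output)
```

View pics/placed4.png

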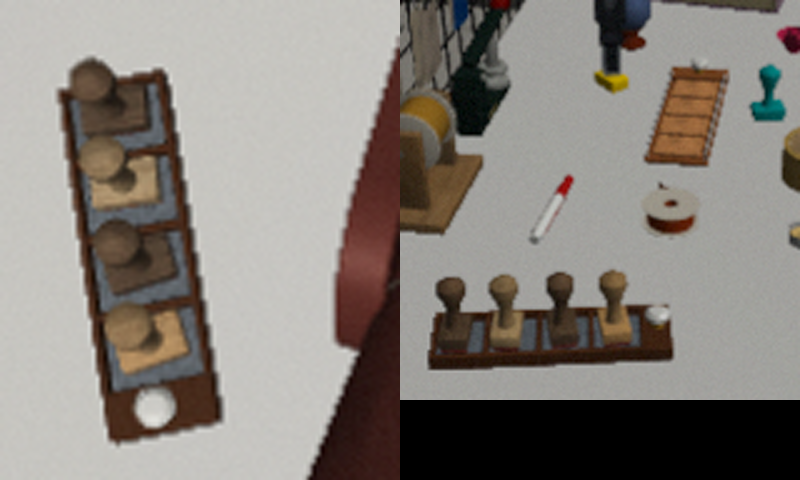

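All four stamps stand upright in their pockets (side crop columns 453, 506, 562 and 614), and the drying rack is empty. Every release height was 4 mm below its grip height, which matches the felt floor. Handing in.

```bash
python3 -c "
from plant import manip
print(manip.job_done())"
```

```text
the job is handed in; nothing more can be done
None
```

All four stamps were moved into the storage rack in reverse order from the knob, each upright on the felt in its own pocket, and the job was handed in at about 43 s; no verdict came back.

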